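# Complete a tray of pipe couplings and clamp it

### The job

Complete the tray of pipe couplings: in each pocket that is still empty, stand one of the spare couplings from the bench (same size as those already in the tray), upright, fully down and with its clamp lug towards the front of the tray like the others. Only then push the clamp valve's hand lever all the way over, away from the robot. Leave the couplings already in the tray, and everything else on the bench, where they are.

Things in the scene. Friction and masses are not known exactly. Their poses are not given: they have to be found in the camera images.
- tray: grey nest tray, fixed to the bench: block 172 (x) by 272 (y) by 36 mm high with six round pockets in two rows of three; between the rows (x) 84 mm, along a row (y) 92 mm. A 50 mm wide, 30 mm high end block adds 30 mm at each y end. Origin at the centre of its underside, z up; its -x side is the front (robot side).
- tray_front (a point): middle of the top edge of the tray's front (-x) side, 86 mm from the tray's centre, 36 mm above the bench; axes as the tray
- pocket0 (a point): centre of the floor of pocket 0, at x -42, y -92 mm in the tray, 6 mm above the bench; pocket 58 mm wide, 30 mm deep, chamfered mouth
- pocket1 (a point): the same for the pocket at x -42, y +0 mm in the tray
- pocket2 (a point): the same for the pocket at x -42, y +92 mm in the tray
- pocket3 (a point): the same for the pocket at x +42, y -92 mm in the tray
- pocket4 (a point): the same for the pocket at x +42, y +0 mm in the tray
- pocket5 (a point): the same for the pocket at x +42, y +92 mm in the tray
- coupling1: steel pipe coupling: upright open tube, 50 mm outside diameter, 4 mm wall, 100 mm tall; origin on its axis at the lower end, z up. Its clamp lug (two plates, cross bolts; 32 mm wide) sticks out along its own -x to 42 mm from the axis, 48 to 94 mm above the lower end. Grip it across its own y. Starts in a pocket or as a spare on the bench.
- coupling2: same as coupling1, in the tray or spare on the bench
- coupling3: same as coupling1, in the tray or spare on the bench
- coupling4: same as coupling1, in the tray or spare on the bench
- coupling5: same as coupling1, in the tray or spare on the bench
- coupling6: same as coupling1, in the tray or spare on the bench
- valve (a joint): angle of the clamp valve's hand lever, rad: near 0 leaning towards the robot, 1.0 at its far stop, leaning away from the robot; it stays where it is left, and takes about 1 N at the tip
- valve_tip (a point): centre of the 26 mm ball on the end of the lever, 90 mm from the hinge. The hinge is 22 mm above the bench on a 70 x 50 x 25 mm aluminium block fixed right of the tray. Its axes turn with the lever: y along the hinge, ball at (-43, 0, 79) mm from the hinge in these axes; it moves to +x as the lever goes over
- short_coupling: coupling of the same diameter but only 55 mm tall, not of this batch; origin at its lower end
- wide_coupling: coupling 72 mm in diameter and 85 mm tall, too big for the tray; origin at its lower end
- seal_ring: flat seal ring, 68 mm across, 14 mm high; origin at its underside
- wrench: combination wrench 180 mm long lying on the bench
- fitting: brass fitting 44 mm wide, 62 mm tall; origin at its underside
- plain_sleeve: plain thin tube, 44 mm in diameter, 75 mm tall, no lug; origin at its lower end
There are look-alikes about, which are no part of the job. Leave any yellow look-alike of the coupling6 alone.

How it is judged:
By the outcome, as a careful person would: the job done as asked, in the order asked, and still so for the second after the job is handed in, with the robot touching nothing.
It also fails if it takes over 64 s, if anything falls off the work surface, if the arm or the gripper's body presses on something with over 40 N, if the wrist force passes 120 N, or if a joint passes its speed limit or range.

### The arm

A 6-joint arm with a two-finger parallel gripper is mounted at the origin on the work surface. World frame = base frame: x ahead of the robot, y to its left, z up, the work surface at z = 0. Lengths are in mm, angles in rad, forces in N, time in s.
With the tool pointing down it reaches from about 400 to 925 mm from the base axis. Payload 12.5 kg.
Tool frame: the origin (TCP) lies on the centre line of the jaws, within the pads' length; the fingertips stand 17 mm ahead of it and the grasp point (between the pads) lies 2 mm behind it; z points along the fingers, y is the line along which they close (so a half turn about z gives the same grasp; the last joint's range is limited). The gripper opens to 95 mm and grips with 3 to 60 N. Pads are 20 mm wide; open, the fingers measure 119 mm over their backs; the gripper's body (75 mm by 180 mm) begins 59 mm behind the grasp point.
Start: joints at [1.237, 0.491, 1.559, -0, 1.092, -0.106], TCP at [141.128, 608.874, 231.661] pointing down, gripper open.
Joint ranges: [-3.1, 3.1], [-0.84, 2.19], [0.05, 2.79], [-1.13, 4.28], [0.06, 2.93], [-2.69, 2.69]. Speed limits (rad/s): [2.22, 2.22, 2.79, 3.14, 3.14, 3.14].

### API

Orientations are given as [roll, pitch, yaw] about the fixed x, y, z axes, in that order (R = Rz(yaw) Ry(pitch) Rx(roll)).
In Python, from cell import env gives the robot as it stands.
- The arm moves only by the tool drive_tool, never from a script. Its argument "deltas" is text: rows parted by semicolons, each of 4 numbers parted by spaces: the shift along the world's x, y, z normalised to -1 to 1, where 1 is 100 mm, then the turn about the world's z normalised to -1 to 1, where 1 is 180 degrees. A call has 1 to 10 rows; each row shifts and turns the commanded pose from where the row before left it; what a row does not reach is not made up. A row lasts 1/12 s, in which the tool goes at most 41.7 mm and 7.16 degrees, less where a joint would pass 70% of its speed; a pose out of reach is approached as far as the arm can. A call with a number of a shift or a turn outside -1 to 1 is refused whole. A call with a gripper value outside its range is refused whole. "gripper" is the closure, from 0 (fully open) to 1 (shut), set as the call begins (left out, the last holds). The fingers move at their own pace and stop on an object; the grip force is fixed at half the most. Time passes only in rows, so rows that do not move let the fingers close. It gives the time, the measured TCP pose, the force, the opening and the grip force at its end, in the units of the state.
- env.state(): the state, without advancing time (a new reading comes with each control period).
- env.read_camera(name): name is "scene" or "top" or "wrist"; returns (picture, depth): 400x640x3 uint8, red, green, blue; 400x640 float32, mm along the optical axis (not along the pixel's ray), 0 where there is no reading.
- env.camera_params(name): a dict with "mtx" (3x3 intrinsics, pixels), "camera_from_world" (4x4, takes a point from world to camera coordinates); the wrist camera has in their place "mount" (4x4, takes a point from camera to tool coordinates, whose origin is the TCP and whose axes are the flange's). Camera axes: x right, y down, z forward; pixel columns grow to the right and rows downward; lengths in mm; the calibration is good to about 2 mm. The wrist camera is an equidistant fisheye: a pixel r from the principal point sees the ray r / f radians off the axis. A picture is of the moment at which its call begins: read the wrist's pose just before it. camera_params takes no time and is no camera call.
- env.job_done(): hands the job in; it is judged then, once.
The state is a dict: "t": time; "joints": joint angles; "qvel": joint speeds; "tau": joint torques, N m; "eef_pos": TCP position; "tcp_rot": TCP orientation; "ft_force": force on the tool from outside, world axes, zero at the start; "moment": the same for the moment, N m; "opening": opening from 0.0 (shut) to 1.0 (fully open); "grip_force": force on a finger pad.
Only numpy, scipy, OpenCV 4.12 (cv2) and the standard library are available. Lean on these libraries where they do the work, as an engineer would, in place of code of your own. Each camera call takes 0.05 s, during which the arm holds its last target. There are 200 camera calls.

## Working session

There is one attempt and no reset: what is moved stays moved. The work goes in short steps, Python scripts to look and compute and a tool call to move; the robot and the scene stay as the last step left them, time stands still between calls to the robot, and variables do not carry over. Pictures are saved under pics/ and viewed, at most 10 in all, crops included, and the job is handed in when it is done.

Besides the shell and the picture viewer there is one more tool, called after "Emit:" as name(argument=value, ...) on one line, values as JSON. drive_tool: Moves the arm, as the interface text tells. Its arguments: {"type":"object","properties":{"deltas":{"type":"string"},"gripper":{"type":"number"}},"required":["deltas"]}

```bash
ls; mkdir -p pics; python3 - <<'E'
from cell import env
import cv2,numpy as np
for n in("scene","top"):
    p,d=env.read_camera(n); np.savez(f'{n}.npz',p=p,d=d); cv2.imwrite(f'pics/{n}1.png',p[:,:,::-1])
    c=env.camera_params(n); print(n,np.round(c['mtx'],1).tolist(),np.round(c['camera_from_world'],4).tolist())
print(env.camera_params('wrist'));print(env.state())
E
```

```text
pics
scene [[383.9, 0.0, 320.7], [0.0, 383.9, 205.1], [0.0, 0.0, 1.0]] [[0.3572, 0.934, 0.0098, -190.435], [0.6591, -0.2446, -0.7112, -279.126], [-0.6618, 0.2604, -0.703, 1476.4929], [0.0, 0.0, 0.0, 1.0]]
top [[432.1, 0.0, 318.7], [0.0, 432.1, 197.3], [0.0, 0.0, 1.0]] [[-0.0165, -0.9999, 0.0015, 15.5046], [-0.9784, 0.0159, -0.2062, 548.8047], [0.2061, -0.0049, -0.9785, 1292.0127], [0.0, 0.0, 0.0, 1.0]]
{'mtx': array([[309.70691629,   0.        , 325.46733191],
       [  0.        , 309.70691629, 200.62341056],
       [  0.        ,   0.        ,   1.        ]]), 'mount': array([[-2.66461774e-04, -9.63354530e-01, -2.68231204e-01,
         7.69139234e+01],
       [ 9.99999892e-01, -3.58638929e-04,  2.94651371e-04,
         4.19469682e-01],
       [-3.80051885e-04, -2.68231097e-01,  9.63354522e-01,
        -1.53384469e+02],
       [ 0.00000000e+00,  0.00000000e+00,  0.00000000e+00,
         1.00000000e+00]])}
{'t': 0.1, 'joints': array([ 1.23739776e+00,  4.91498141e-01,  1.55938651e+00, -1.84031562e-05,
        1.09169205e+00, -1.05571253e-01]), 'qvel': array([-0.0008578 , -0.00200337, -0.00185973, -0.00032966, -0.00045923,
       -0.00138322]), 'tau': array([ 2.03314979e-03, -6.13620758e+01, -2.58599067e+01,  6.93718367e-02,
        4.70640091e-02, -1.01940409e-04]), 'eef_pos': array([141.06355646, 608.67214015, 231.12157019]), 'tcp_rot': array([-3.14061236e+00, -8.74625823e-05,  2.91377379e+00]), 'ft_force': array([-0.99035159, -0.4747098 , -0.02641791]), 'moment': array([ 0.02257273,  0.01496177, -0.01402376]), 'grip_force': 0.0, 'opening': 0.9969166667616803}
```

View pics/scene1.png

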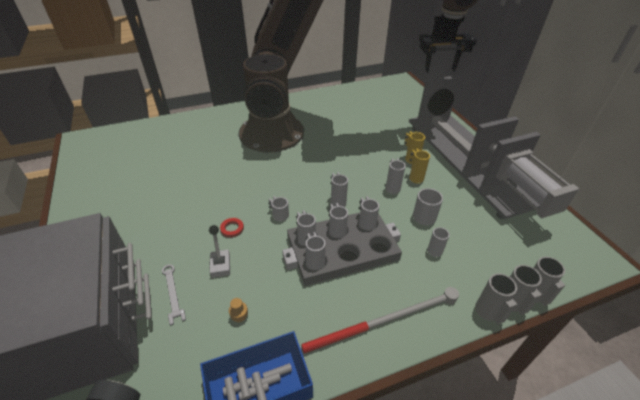

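View pics/top1.png

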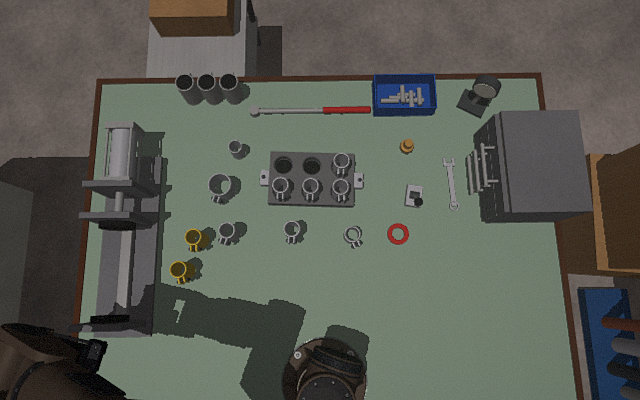

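The top view has +x up and +y to the left.
- **Empty pockets:** far row, at (283,165), which is pocket5, and (312,165), which is pocket4.
- **Candidates for a spare:** grey with lug at (227,233) and (292,232). The others are short (352,236), wide (220,187), plain sleeve (236,149) and yellow (195,239) and (180,272).
- **Choice:** the first two, to be checked by height and in a crop.
- **Valve lever:** (415,197).

```bash
cat > h.py <<'E'
import numpy as np,cv2
from scipy.optimize import least_squares
from cell import env
def cloud(n,d):
    c=env.camera_params(n);K=c['mtx'];T=np.linalg.inv(c['camera_from_world'])
    v,u=np.mgrid[:d.shape[0],:d.shape[1]]
    P=np.stack([(u-K[0,2])/K[0,0]*d,(v-K[1,2])/K[1,1]*d,d],-1)
    return P@T[:3,:3].T+T[:3,3]
def circ(Q,r):
    return least_squares(lambda c:np.hypot(*(Q-c).T)-r,Q.mean(0),loss='soft_l1').x
E
python3 - <<'E'
from h import *
f=np.load('top.npz');p,d=f['p'],f['d'];W=cloud('top',d)
print('bench z',[np.round(W[r,c],1).tolist() for r,c in((215,320),(260,380),(215,250))])
for nm,(u,v) in dict(sA=(227,233),sB=(292,232),short=(352,236),wide=(220,187),sleeve=(236,149),y1=(195,239),y2=(180,272),p0=(341,188),p1=(311,187),p2=(280,187),p3=(342,162)).items():
    w=W[v-20:v+20,u-16:u+16].reshape(-1,3);w=w[d[v-20:v+20,u-16:u+16].ravel()>0]
    zt=np.percentile(w[:,2],98.5); 
    R=w[w[:,2]>zt-5][:,:2]; c=circ(R,23)
    L=w[(w[:,2]>zt-40)]; D=L[:,:2]-c; q=np.hypot(*D.T); L=D[(q>29)&(q<46)]
    m=L.mean(0) if len(L) else [0,0]
    print(nm,'top',round(zt,1),len(R),'c',c.round(1),'rfit',np.hypot(*(R-c).T).mean().round(1),'lug',len(L),np.round(np.degrees(np.arctan2(m[1],m[0])),1))
# tray top
m=((abs(W[:,:,2]-36)<5)).astype(np.uint8);m[:, :255]=0;m[:,380:]=0;m[:140]=0;m[215:]=0
q=W[m>0];print('tray z',np.median(q[:,2]));r=cv2.minAreaRect(q[:,:2].astype(np.float32));print(r)
w=W[180:212,400:428].reshape(-1,3);print('valve',w[w[:,2]>70].mean(0),w[:,2].max())
a=cv2.resize(p[140:255,200:370],None,fx=4,fy=4,interpolation=cv2.INTER_CUBIC);cv2.imwrite('pics/crop.png',a[:,:,::-1])
E
```

```text
bench z [[502.4, 3.0, -0.1], [355.2, -184.2, -0.3], [506.6, 229.5, -2.8]]
sA top 101.8 67 c [445.3 283.6] rfit 23.4 lug 51 163.0
sB top 102.1 65 c [446.2  89.8] rfit 23.9 lug 44 176.2
short top 55.7 61 c [433.  -93.1] rfit 23.4 lug 43 -160.7
wide top 87.0 83 c [588.1 312.3] rfit 33.8 lug 279 132.2
sleeve top 75.1 46 c [713.5 268.6] rfit 20.4 lug 0 0.0
y1 top 100.7 73 c [426.9 383.1] rfit 23.4 lug 54 -176.0
y2 top 100.9 82 c [332.5 422.3] rfit 23.7 lug 60 -160.3
p0 top 107.2 79 c [570.8 -58.1] rfit 25.0 lug 65 -172.3
p1 top 107.0 74 c [574.6  32.8] rfit 23.4 lug 46 175.9
p2 top 107.4 69 c [579.3 123.8] rfit 23.4 lug 51 179.1
p3 top 108.4 75 c [651.6 -63. ] rfit 31.2 lug 48 175.4
tray z 35.773714600714584
((617.4711303710938, 30.340713500976562), (328.21636962890625, 173.7259063720703), 87.36258697509766)
valve [ 497.01694409 -261.98630012  227.24632065] 1377.3843528910497
```

View pics/crop.png

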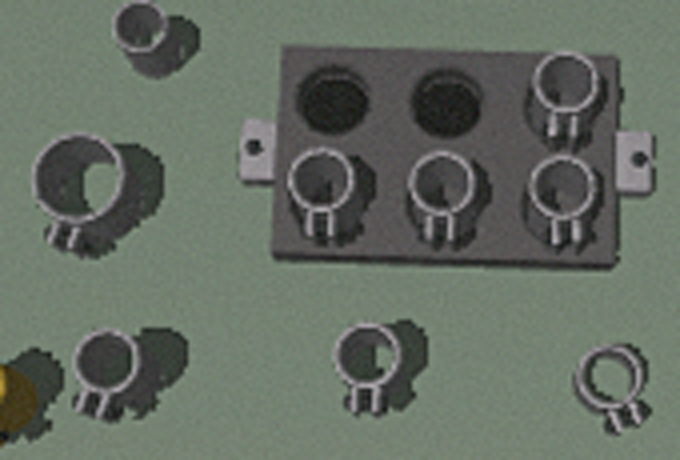

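The crop shows both spares, A at crop (106,360) and B at (367,356). They are full-size grey tubes with lugs and measure 100 mm tall, and pockets 4 and 5 are empty. The tray centre is about (617,30.5) with yaw about -2.65°. Next I move over spare A.

Emit:
drive_tool(deltas="0.1 -0.4 0 0;0.1 -0.4 0 0;0.1 -0.4 0 0;0.1 -0.4 0 0;0.1 -0.4 0 0;0.37 -0.18 0 0;0.37 -0.18 0 0;0.37 -0.18 0 0;0.37 -0.18 0 0;0.37 -0.18 0 0")

```text
t: 0.93
eef_pos: [377.7, 317.5, 231.7]
tcp_rot: [3.141, -0.0, 2.914]
ft_force: [-0.5, 1.6, -0.1]
opening: 1.004
grip_force: 0.0
```

Emit:
drive_tool(deltas="0.35 -0.18 -0.1 -0.02;0.35 -0.18 -0.1 0;0 0 0 0;0 0 0 0")

```text
t: 1.27
eef_pos: [447.1, 281.6, 210.6]
tcp_rot: [-3.14, -0.002, 2.848]
ft_force: [-0.9, 0.3, -0.1]
opening: 0.998
grip_force: 0.0
```

```bash
cat >> h.py <<'E'
from scipy.spatial.transform import Rotation as Ro
def wrist():
    s=env.state();p,d=env.read_camera('wrist');c=env.camera_params('wrist');K=c['mtx'];M=c['mount']
    v,u=np.mgrid[:400,:640];a=(u-K[0,2])/K[0,0];b=(v-K[1,2])/K[1,1];t=np.hypot(a,b)+1e-9
    k=np.tan(np.minimum(t,1.4))/t
    P=np.stack([a*k*d,b*k*d,d],-1);P=P@M[:3,:3].T+M[:3,3]
    W=P@Ro.from_euler('xyz',s['tcp_rot']).as_matrix().T+s['eef_pos']
    W[(d<=0)|(t>1.2)]=np.nan
    return p,W,s
def coup(W,x,y,top):
    w=W.reshape(-1,3);w=w[np.hypot(w[:,0]-x,w[:,1]-y)<55]
    R=w[abs(w[:,2]-top)<3.5][:,:2];R=R[np.hypot(*(R-[x,y]).T)<38];c=circ(R,23)
    for _ in range(3): R=R[abs(np.hypot(*(R-c).T)-23)<4.5];c=circ(R,23)
    D=w[(w[:,2]>top-30)][:,:2]-c;q=np.hypot(*D.T);L=D[(q>30)&(q<44)];m=L.mean(0) if len(L) else [0,0]
    return len(R),c.round(1),np.median(w[w[:,2]>top-4][:,2]).round(1),len(L),np.degrees(np.arctan2(m[1],m[0])).round(1)
E
python3 - <<'E'
from h import *
p,W,s=wrist();cv2.imwrite('pics/w1.png',p[:,:,::-1])
print(s['eef_pos'],np.degrees(s['tcp_rot']),s['t'])
for x,y in((445,284),(446,90)):print(coup(W,x,y,100))
E
```

```text
[447.08553734 281.62516889 210.58432428] [-1.79928234e+02 -8.69339911e-02  1.63175132e+02] 1.2667
(759, array([445. , 285.3]), np.float64(308.5), 12970, np.float64(175.4))
(194, array([447. ,  92.5]), np.float64(99.5), 356, np.float64(171.9))
```

View pics/w1.png

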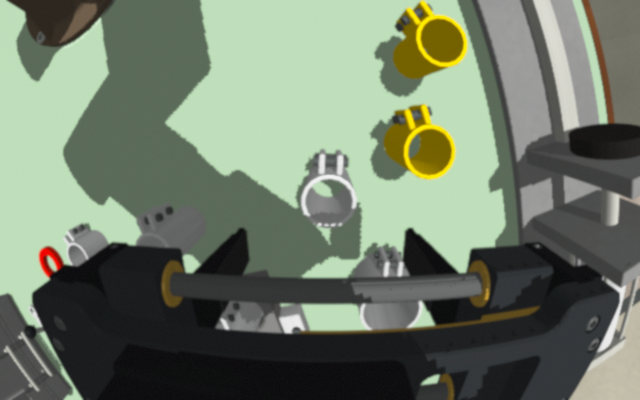

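Wrist view: spare A is at (328,200) between the fingers. Its lug points straight up in the image, so the tool yaw of 163° is aligned. The yellow ones are off to the right.

Emit:
drive_tool(deltas="-0.02 0.035 -0.2 0;0 0 -0.3 0;0 0 -0.3 0;0 0 -0.3 0;0 0 -0.2 0;0 0 -0.1 0;0 0 0 0")

```text
t: 1.9
eef_pos: [442.7, 286.8, 70.4]
tcp_rot: [-3.14, -0.002, 2.852]
ft_force: [-0.4, 0.4, -0.4]
opening: 0.997
grip_force: 0.0
```

Emit:
drive_tool(deltas="0 0 0 0;0 0 0 0;0 0 0 0;0 0 0 0;0 0 0 0;0 0 0 0;0 0 0 0;0 0 0 0", gripper=1)

```text
t: 2.57
eef_pos: [444.2, 286.3, 71.8]
tcp_rot: [3.141, 0.0, 2.851]
ft_force: [1.1, -0.9, 2.0]
opening: 0.53
grip_force: 30.0
```

Emit:
drive_tool(deltas="0 0 0.2 0;0 0 0.38 0;0 0 0.38 0;0 0 0.38 0;0 0 0 0.02;0 0 0 0")

```text
t: 3.07
eef_pos: [444.4, 286.5, 207.3]
tcp_rot: [3.139, 0.003, 2.917]
ft_force: [-0.8, -0.3, -4.3]
opening: 0.531
grip_force: 30.0
```

Emit:
drive_tool(deltas="0.15 -0.12 0 0.015;0.3 -0.22 0 0.015;0.3 -0.22 0 0.015;0.3 -0.22 0 0.013;0.3 -0.22 0 0;0.3 -0.22 0 0;0.3 -0.22 0 0;0.24 -0.21 0 0;0 0 0 0;0 0 0 0")

```text
t: 3.9
eef_pos: [663.2, 119.8, 202.7]
tcp_rot: [-3.141, -0.004, 3.092]
ft_force: [-0.0, 1.1, -3.9]
opening: 0.53
grip_force: 30.0
```

```bash
python3 - <<'E'
from h import *
p,W,s=wrist();cv2.imwrite('pics/w2.png',p[:,:,::-1])
print(s['eef_pos'],np.degrees(s['tcp_rot']),s['t'],s['ft_force'])
W[W[:,:,2]>112]=np.nan
for x,y in((571,-58),(574.6,32.8),(579,124),(652,-63)):print(coup(W,x,y,106))
w=W.reshape(-1,3);q=w[(abs(w[:,2]-36)<2.5)];print(len(q),np.nanmin(q,0),np.nanmax(q,0))
E
```

```text
[663.21121128 119.80785535 202.71330964] [-179.97477944   -0.2370775   177.16524721] 3.9 [-0.04694043  1.0841422  -3.92122593]
(657, array([572. , -56.1]), np.float64(105.7), 477, np.float64(178.8))
(834, array([576.4,  34.5]), np.float64(105.9), 463, np.float64(173.7))
(907, array([580.5, 125. ]), np.float64(106.1), 442, np.float64(177.4))
(607, array([654.2, -60.9]), np.float64(105.6), 415, np.float64(171.3))
24870 [ 356.72182317 -517.56521788   33.50161236] [884.27233396 652.66480297  38.49502612]
```

View pics/w2.png

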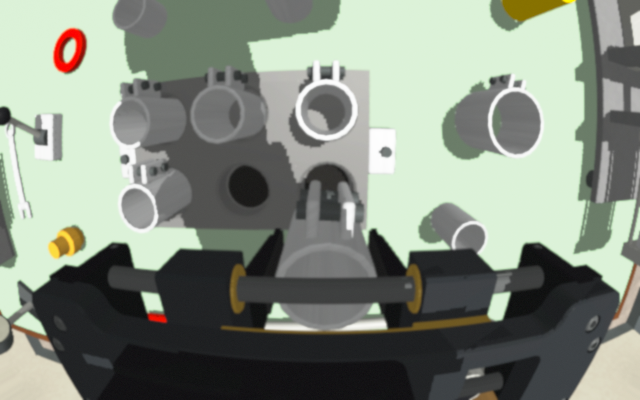

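Wrist view: spare A is held over pocket5, whose mouth shows at (325,185). Its lug points at the front, in line with the others, and pocket4 is at (248,187). Next I correct the offset and lower it.

Emit:
drive_tool(deltas="0.003 0.022 -0.2 0;0 0 -0.3 0;0 0 -0.3 0;0 0 -0.1 0;0 0 -0.06 0;0 0 -0.06 0;0 0 0 0")

```text
t: 4.53
eef_pos: [663.4, 123.9, 103.7]
tcp_rot: [3.141, 0.0, 3.096]
ft_force: [-0.1, 0.2, -3.2]
opening: 0.531
grip_force: 30.0
```

Emit:
drive_tool(deltas="0 0 -0.08 0;0 0 -0.08 0;0 0 -0.06 0;0 0 0 0")

```text
t: 4.87
eef_pos: [662.9, 123.5, 80.4]
tcp_rot: [-3.141, -0.002, 3.096]
ft_force: [-0.2, -0.0, -3.7]
opening: 0.528
grip_force: 30.0
```

Emit:
drive_tool(deltas="0 0 -0.02 0;0 0 -0.015 0;0 0 0 0;0 0 0 0")

```text
t: 5.2
eef_pos: [663.5, 123.6, 78.3]
tcp_rot: [3.141, 0.0, 3.096]
ft_force: [-0.1, -0.2, -3.6]
opening: 0.529
grip_force: 30.0
```

Emit:
drive_tool(deltas="0 0 -0.015 0;0 0 0 0;0 0 0 0")

```text
t: 5.45
eef_pos: [663.9, 123.5, 77.8]
tcp_rot: [3.141, 0.002, 3.096]
ft_force: [-1.4, -1.1, 5.4]
opening: 0.533
grip_force: 30.0
```

Contact with the pocket floor, so I open partly and lift away.

Emit:
drive_tool(deltas="0 0 0 0;0 0 0 0;0 0 0 0;0 0 0 0;0 0 0 0;0 0 0 0", gripper=0.3)

```text
t: 5.95
eef_pos: [663.4, 123.6, 76.6]
tcp_rot: [3.142, -0.0, 3.096]
ft_force: [-0.1, -0.0, -0.5]
opening: 0.703
grip_force: 0.0
```

Emit:
drive_tool(deltas="0 0 0.1 0;0 0 0.3 0;0 0 0.3 0;0 0 0.3 0;0 0 0.3 0;0 0 0 0;0 0 0 0")

```text
t: 6.53
eef_pos: [663.9, 123.6, 209.1]
tcp_rot: [3.141, 0.004, 3.096]
ft_force: [-1.2, -0.2, -0.1]
opening: 0.697
grip_force: 0.0
```

```bash
python3 - <<'E'
from h import *
p,W,s=wrist();cv2.imwrite('pics/w3.png',p[:,:,::-1])
print(s['eef_pos'],np.degrees(s['tcp_rot']),s['t'],s['ft_force'])
W[W[:,:,2]>112]=np.nan
for x,y in((663,122),(574.6,32.8),(579,124)):print(coup(W,x,y,106))
print(coup(W,447,91,100))
E
```

```text
[663.90868456 123.64772965 209.1498171 ] [179.96502503   0.2220577  177.39278754] 6.5333 [-1.16703425 -0.23043055 -0.09199403]
(776, array([665. , 123.5]), np.float64(105.9), 456, np.float64(173.6))
(805, array([576.5,  34.6]), np.float64(105.9), 448, np.float64(173.8))
(858, array([580.4, 125.1]), np.float64(106.1), 444, np.float64(177.9))h.py:10: RuntimeWarning: Mean of empty slice.
  return least_squares(lambda c:np.hypot(*(Q-c).T)-r,Q.mean(0),loss='soft_l1').x
  ret = um.true_divide(
Traceback (most recent call last):
  File "h.py", line 22, in coup
    R=w[abs(w[:,2]-top)<3.5][:,:2];R=R[np.hypot(*(R-[x,y]).T)<38];c=circ(R,23)
                                                                    ~~~~^^^^^^
  File "h.py", line 10, in circ
    return least_squares(lambda c:np.hypot(*(Q-c).T)-r,Q.mean(0),loss='soft_l1').x
           ~~~~~~~~~~~~~^^^^^^^^^^^^^^^^^^^^^^^^^^^^^^^^^^^^^^^^^^^^^^^^^^^^^^^^
ValueError: Initial guess is outside of provided bounds
```

A is seated, with its top at 105.9 mm like its neighbours. Now spare B.

Emit:
drive_tool(deltas="-0.27 -0.04 0 0;-0.38 -0.055 0 0;-0.38 -0.055 0 0;-0.38 -0.055 0 0;-0.38 -0.055 0 0;-0.38 -0.055 0 0;0 0 0 0;0 0 0 0", gripper=0)

```text
t: 7.25
eef_pos: [444.8, 91.9, 206.3]
tcp_rot: [-3.142, -0.002, 3.096]
ft_force: [1.0, -0.4, -0.7]
opening: 0.998
grip_force: 0.0
```

```bash
python3 - <<'E'
from h import *
p,W,s=wrist();cv2.imwrite('pics/w4.png',p[100:320,160:500,::-1])
print(s['eef_pos'],np.degrees(s['tcp_rot']),s['t'],s['ft_force'])
W[W[:,:,2]>104]=np.nan
print(coup(W,447,91,100))
E
```

```text
[444.76754292  91.94728573 206.3390751 ] [-1.79995772e+02 -8.67327985e-02  1.77385118e+02] 7.25 [ 1.02154713 -0.44437254 -0.73148346]
(756, array([446.5,  91.3]), np.float64(99.9), 437, np.float64(177.0))
```

View pics/w4.png

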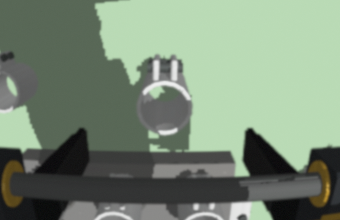

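The crop shows spare B at (165,107), between the fingers, with its lug pointing straight up and so aligned with the tool (177° against 177.4°).

Emit:
drive_tool(deltas="0.015 -0.005 -0.2 0;0 0 -0.3 0;0 0 -0.3 0;0 0 -0.3 0;0 0 -0.15 0;0 0 -0.1 0;0 0 0 0")

```text
t: 7.88
eef_pos: [448.0, 91.6, 69.0]
tcp_rot: [-3.141, -0.004, 3.096]
ft_force: [0.6, -0.2, 0.3]
opening: 1.0
grip_force: 0.0
```

Emit:
drive_tool(deltas="0 0 0 0;0 0 0 0;0 0 0 0;0 0 0 0;0 0 0 0;0 0 0 0;0 0 0 0;0 0 0 0", gripper=1)

```text
t: 8.55
eef_pos: [448.0, 91.5, 71.9]
tcp_rot: [3.142, 0.0, 3.096]
ft_force: [-0.0, 0.4, 1.4]
opening: 0.533
grip_force: 30.0
```

Emit:
drive_tool(deltas="0 0 0.2 0;0 0 0.38 0;0 0 0.38 0;0 0 0.38 0;0 0 0 0;0 0 0 0")

```text
t: 9.05
eef_pos: [448.1, 91.6, 206.8]
tcp_rot: [3.141, 0.003, 3.096]
ft_force: [-0.8, 0.5, -5.8]
opening: 0.533
grip_force: 30.0
```

Emit:
drive_tool(deltas="0.2 -0.06 0 0;0.3 -0.09 0 0;0.35 -0.1 0 0;0.35 -0.1 0 0;0.35 -0.1 0 0;0.35 -0.1 0 0;0.225 -0.06 0 0;0 0 0 0;0 0 0 0")

```text
t: 9.8
eef_pos: [660.1, 30.1, 201.8]
tcp_rot: [3.141, -0.005, 3.095]
ft_force: [-0.7, -0.2, -5.8]
opening: 0.535
grip_force: 30.0
```

```bash
python3 - <<'E'
from h import *
p,W,s=wrist();cv2.imwrite('pics/w5.png',p[60:330,130:500,::-1])
print(s['eef_pos'],np.degrees(s['tcp_rot']))
W[W[:,:,2]>112]=np.nan
for x,y in((571,-57),(575.6,33.8),(580,125)):print(coup(W,x,y,106))
E
```

```text
[660.08948465  30.14675214 201.7705765 ] [179.98844426  -0.30357417 177.34306018]
(841, array([572. , -56.4]), np.float64(105.9), 553, np.float64(-177.7))
(923, array([576.4,  33.9]), np.float64(106.0), 438, np.float64(176.5))
(832, array([580.5, 124.3]), np.float64(106.0), 493, np.float64(-179.2))
```

View pics/w5.png

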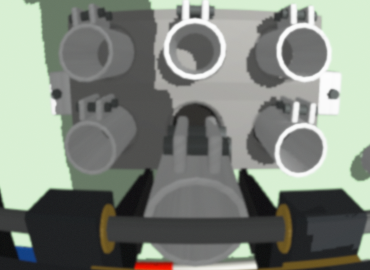

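The crop shows B held over pocket4, whose mouth is at (195,118), with its lug towards the front. The coupling in pocket5 at (300,148) stands like the others. Lowering B.

Emit:
drive_tool(deltas="0.003 0.003 -0.2 0;0 0 -0.3 0;0 0 -0.3 0;0 0 -0.1 0;0 0 -0.06 0;0 0 -0.06 0;0 0 0 0")

```text
t: 10.43
eef_pos: [660.6, 31.0, 103.6]
tcp_rot: [3.141, -0.0, 3.096]
ft_force: [-0.0, -0.4, -5.0]
opening: 0.528
grip_force: 30.0
```

Emit:
drive_tool(deltas="0 0 -0.07 0;0 0 -0.07 0;0 0 -0.06 0;0 0 0 0;0 0 0 0")

```text
t: 10.85
eef_pos: [660.6, 30.9, 83.4]
tcp_rot: [3.141, -0.001, 3.096]
ft_force: [-0.7, 0.1, -5.0]
opening: 0.532
grip_force: 30.0
```

Emit:
drive_tool(deltas="0 0 -0.03 0;0 0 -0.02 0;0 0 0 0;0 0 0 0")

```text
t: 11.18
eef_pos: [660.7, 30.9, 78.6]
tcp_rot: [3.142, -0.0, 3.096]
ft_force: [0.1, 0.4, -4.5]
opening: 0.526
grip_force: 30.0
```

Emit:
drive_tool(deltas="0 0 -0.015 0;0 0 0 0;0 0 0 0")

```text
t: 11.43
eef_pos: [661.1, 30.8, 77.9]
tcp_rot: [3.142, 0.001, 3.096]
ft_force: [-1.5, -0.6, 2.6]
opening: 0.531
grip_force: 30.0
```

Emit:
drive_tool(deltas="0 0 0 0;0 0 0 0;0 0 0 0;0 0 0 0;0 0 0 0;0 0 0 0", gripper=0.3)

```text
t: 11.93
eef_pos: [660.7, 30.9, 77.1]
tcp_rot: [3.141, 0.0, 3.096]
ft_force: [-0.1, -0.2, 0.2]
opening: 0.698
grip_force: 0.0
```

Emit:
drive_tool(deltas="0 0 0.1 0;0 0 0.3 0;0 0 0.3 0;0 0 0.3 0;0 0 0.3 0;0 0 0 0;0 0 0 0")

```text
t: 12.52
eef_pos: [661.2, 30.9, 209.6]
tcp_rot: [3.142, 0.004, 3.096]
ft_force: [-0.8, -0.6, 0.0]
opening: 0.699
grip_force: 0.0
```

```bash
python3 - <<'E'
from h import *
p,W,s=wrist();print(s['eef_pos'],s['t'])
V=W.copy();V[V[:,:,2]>112]=np.nan
for x,y in((661,31),(576,34),(664,123)):print(coup(V,x,y,106))
f=np.load('top.npz');p,d=f['p'],f['d'];T=cloud('top',d)
for n,X in(('top',T),('wrist',W)):
    w=X.reshape(-1,3);w=w[(w[:,0]>430)&(w[:,0]<620)&(w[:,1]<-190)&(w[:,1]>-290)&(w[:,2]>8)&(w[:,2]<125)]
    for a,b in((15,30),(30,50),(50,70),(70,82),(82,125)):
        q=w[(w[:,2]>a)&(w[:,2]<=b)]
        if len(q):print(n,a,b,len(q),q.mean(0).round(1),q.min(0).round(),q.max(0).round())
E
```

```text
[661.2035338   30.88264057 209.59254018] 12.5167
(799, array([659.6,  30.9]), np.float64(105.9), 460, np.float64(176.0))
(841, array([576.4,  33.8]), np.float64(106.0), 464, np.float64(176.3))
(731, array([665.1, 122.9]), np.float64(106.0), 465, np.float64(176.7))
top 15 30 174 [ 519.  -268.1   22.1] [ 431. -290.   15.] [ 595. -210.   30.]
top 30 50 12 [ 555.9 -283.7   33.3] [ 528. -288.   30.] [ 586. -277.   38.]
top 82 125 34 [ 519.3 -284.5  112.2] [ 509. -290.  102.] [ 531. -279.  122.]
wrist 15 30 732 [ 549.  -274.1   22.7] [ 431. -290.   15.] [ 597. -207.   30.]
wrist 30 50 91 [ 558.5 -285.7   34.7] [ 546. -290.   30.] [ 571. -280.   50.]
wrist 50 70 46 [ 541.7 -288.9   61.9] [ 535. -290.   51.] [ 549. -287.   70.]
wrist 70 82 41 [ 535.2 -287.9   76.5] [ 529. -290.   71.] [ 540. -286.   82.]
wrist 82 125 341 [ 523.9 -282.9  105.7] [ 510. -290.   82.] [ 536. -275.  118.]
```

Both couplings are down at the same height as the rest. Now the valve, with a wider window.

```bash
python3 - <<'E'
from h import *
p,W,s=wrist()
f=np.load('top.npz');T=cloud('top',f['d'])
for n,X in(('top',T),('wrist',W)):
    w=X.reshape(-1,3);w=w[(w[:,0]>470)&(w[:,0]<640)&(w[:,1]<-235)&(w[:,1]>-345)&(w[:,2]>8)&(w[:,2]<130)]
    for a,b in((18,28),(32,60),(60,85),(88,130)):
        q=w[(w[:,2]>a)&(w[:,2]<=b)]
        if len(q):print(n,a,b,len(q),q.mean(0).round(1),q.min(0).round(),q.max(0).round())
    q=w[w[:,2]>88];print('ball',least_squares(lambda c:np.linalg.norm(q-c,axis=1)-13,q.mean(0)-[0,0,10],loss='soft_l1').x.round(1))
    q=w[(w[:,2]>20)&(w[:,2]<28)];print(cv2.minAreaRect(q[:,:2].astype(np.float32)))
E
```

```text
top 18 28 191 [ 560.3 -294.3   24.4] [ 519. -326.   18.] [ 595. -268.   28.]
top 32 60 44 [ 557.4 -297.6   37.8] [ 541. -313.   32.] [ 586. -279.   60.]
top 60 85 3 [ 541.8 -292.9   66.9] [ 539. -294.   62.] [ 544. -291.   70.]
top 88 130 60 [ 519.6 -289.5  112.2] [ 509. -302.  102.] [ 531. -279.  122.]
ball [ 520.9 -291.   104.4]
((557.0885009765625, -297.3285217285156), (50.16059875488281, 70.21768951416016), 78.96198272705078)
wrist 18 28 1011 [ 559.5 -289.8   24.6] [ 521. -326.   18.] [ 597. -265.   28.]
wrist 32 60 252 [ 555.3 -292.9   40.2] [ 540. -313.   32.] [ 570. -279.   60.]
wrist 60 85 128 [ 537.5 -289.3   73.2] [ 528. -295.   60.] [ 547. -286.   85.]
wrist 88 130 362 [ 523.4 -283.8  108. ] [ 509. -297.   88.] [ 535. -275.  118.]
ball [ 521.8 -290.2  103.6]
((559.1912231445312, -296.3084411621094), (51.389747619628906, 69.89500427246094), 78.89199829101562)
```

The ball is at about (521.5,-290.5,103) and the block yaw is about -11°. Expected end position of the ball is about (606,-307). I go to the robot side of it with closed fingers.

Emit:
drive_tool(deltas="-0.1 -0.15 0 0;-0.2 -0.33 0 -0.01;-0.2 -0.33 0 -0.01;-0.2 -0.33 0 -0.01;-0.2 -0.33 0 -0.01;-0.2 -0.33 0 -0.007;-0.2 -0.33 0 0;-0.2 -0.33 0 0;-0.2 -0.33 0 0;-0.21 -0.33 0 0", gripper=1)

```text
t: 13.45
eef_pos: [468.2, -282.2, 206.0]
tcp_rot: [3.14, -0.002, 2.948]
ft_force: [0.2, 0.2, 0.1]
opening: 0.049
grip_force: 0.0
```

Emit:
drive_tool(deltas="0 0 -0.3 0;0 0 -0.3 0;0 0 -0.3 0;0 0 -0.13 0;0 0 0 0;0 0 0 0")

```text
t: 13.95
eef_pos: [469.3, -280.8, 103.2]
tcp_rot: [3.14, -0.003, 2.948]
ft_force: [0.9, -0.3, 0.2]
opening: 0.003
grip_force: 0.0
```

Emit:
drive_tool(deltas="0.14 -0.027 0 0;0.14 -0.027 0 0;0.14 -0.027 0 0;0.14 -0.027 0 0;0.12 -0.023 0 0;0.12 -0.023 0 0;0.12 -0.023 0 0;0.1 -0.02 0 0;0 0 0 0")

```text
t: 14.7
eef_pos: [573.4, -301.1, 105.3]
tcp_rot: [-3.141, 0.002, 2.949]
ft_force: [-0.4, -0.0, 0.4]
opening: 0.007
grip_force: 0.0
```

Emit:
drive_tool(deltas="0.05 -0.01 0 0;0.04 -0.01 0 0;0 0 0 0;0 0 0 0")

```text
t: 15.03
eef_pos: [578.9, -302.0, 104.4]
tcp_rot: [3.14, -0.005, 2.948]
ft_force: [-10.1, 3.7, 4.8]
opening: 0.003
grip_force: 5.4
```

```bash
cat > v.py <<'E'
from h import *
p,W,s=wrist();print(s['eef_pos'],s['ft_force'],s['t'])
P,D=env.read_camera('scene');w=cloud('scene',D).reshape(-1,3)
for n,w in(('scene',w),('wrist',W.reshape(-1,3))):
    q=w[(w[:,0]>570)&(w[:,0]<650)&(w[:,1]<-270)&(w[:,1]>-340)&(w[:,2]>80)&(w[:,2]<130)]
    if len(q)>8:print(n,len(q),q.min(0).round(),q.max(0).round(),least_squares(lambda c:np.linalg.norm(q-c,axis=1)-13,q.mean(0)-[0,0,8],loss='soft_l1').x.round(1))
cv2.imwrite('pics/v.png',np.hstack([cv2.resize(P[190:300,170:290],(480,440)),p[40:380:1,0:300]][:1])[:,:,::-1])
E
python3 v.py
```

```text
[ 578.86844284 -301.99844932  104.42086632] [-10.13697227   3.72933777   4.78968245] 15.0333
scene 156 [ 571. -318.   96.] [ 616. -293.  130.] [ 599.4 -305.3  105.5]
```

View pics/v.png

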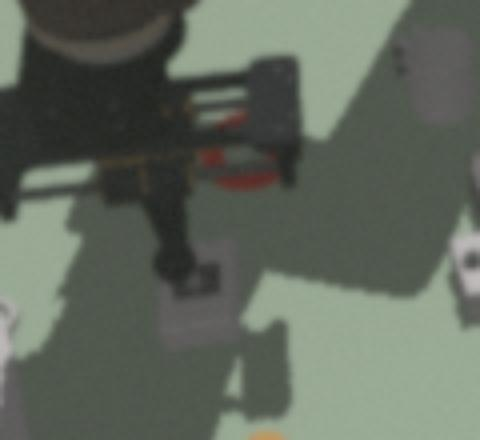

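The picture shows the ball at (175,265) against the fingertips, past the block. A 10 N reaction says it is at the stop. I press a little more, then back off and check.

Emit:
drive_tool(deltas="0.03 -0.006 0 0;0 0 0 0;0 0 0 0")

```text
t: 15.38
eef_pos: [579.4, -302.1, 104.3]
tcp_rot: [3.139, -0.01, 2.949]
ft_force: [-23.4, 5.2, 11.1]
opening: 0.008
grip_force: 12.5
```

Emit:
drive_tool(deltas="-0.2 0.04 0 0;-0.4 0.08 0 0;-0.3 0.06 0 0;0 0 0.38 0;0 0 0.38 0;-0.3 0.2 0.38 0;-0.3 0.2 0 0;0 0 0 0;0 0 0 0")

```text
t: 16.13
eef_pos: [439.0, -248.9, 211.6]
tcp_rot: [-3.141, 0.001, 2.948]
ft_force: [1.1, -0.3, -0.9]
opening: 0.008
grip_force: 0.0
```

```bash
python3 v.py; python3 - <<'E'
from h import *
p,d=env.read_camera('top');T=cloud('top',d);w=T.reshape(-1,3)
q=w[(w[:,0]>480)&(w[:,0]<650)&(w[:,1]<-270)&(w[:,1]>-340)&(w[:,2]>85)&(w[:,2]<130)]
print(len(q),least_squares(lambda c:np.linalg.norm(q-c,axis=1)-13,q.mean(0)-[0,0,8],loss='soft_l1').x.round(1))
a=cv2.resize(p[130:260,170:440],(800,385));cv2.imwrite('pics/fin.png',a[:,:,::-1])
E
```

```text
[ 438.99708443 -248.94675594  211.59488848] [ 1.11473472 -0.31182858 -0.85378187] 16.1333
scene 93 [ 593. -318.   95.] [ 617. -293.  115.] [ 602.5 -305.8  100.7]
47 [ 600.1 -306.3  101.8]
```

View pics/fin.png

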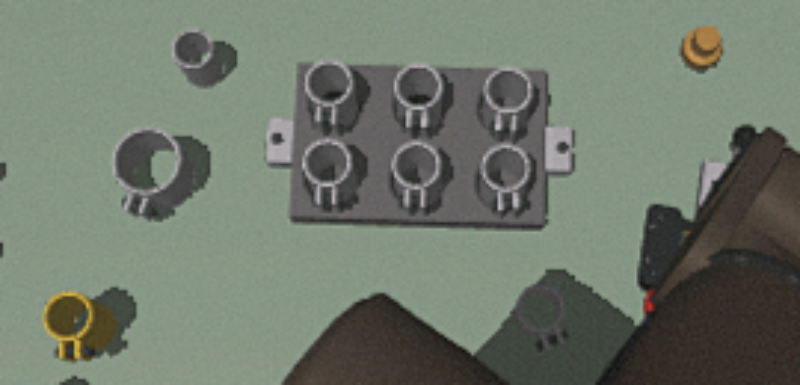

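The final view shows six upright couplings with their lugs to the front, and the lever ball at (742,135), beyond its block. The ball is at about (602,-306,101), which matches the far stop. The other items are where they were.

```bash
python3 -c "
from cell import env
print(env.job_done())"
```

```text
the job is handed in; nothing more can be done
None
```

I placed the two spare couplings in pockets 4 and 5, upright, fully down and lugs to the front, then pushed the valve lever over to its far stop; the job was handed in at about 16 s, and the hand-in returned no verdict.

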